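# Load the bar holder and set its lever to float

## Task

Lay the octagonal brass bar lengthwise in the two V rests of the blue bar holder, seated flat and centred, and let go. Then push the red-knobbed valve lever away past its stiff detent until it drops into the float notch just behind it, so that it stays there by itself and the sprung hold-down finger rests on the bar. Do not force the lever against the stop behind the notch, and leave the green wax block, the blue cutters and the spirit lamp where they are.

Things in the scene. Friction and masses are not known exactly. Their poses are not given: they have to be found in the camera images.
- holder: Fixed bar holder on a wooden riser 172 x 287 x 42 mm: blue base plate 150 x 265 x 10 mm, two steel V rests on its left half, a round grey valve housing with the lever on its right. It stands mid-bench, turned a little. Origin on the table under it; x away from the robot at yaw 0 (the way the lever is pushed), y to the left, along the bar's place, z up.
- cradle (a point): Midway between the two V rests on the line of their floors, 70 mm above the table, 60 mm to +y of the holder's origin. Right place of the brass bar's origin, bar y along holder y, either way round. Between the rests 86 mm are free for fingers, down to the base plate 18 mm below the floors.
- brass_bar: Loose octagonal brass tube, 26 mm across flats, 140 mm long along its y axis, about 0.25 kg. It lies on the bench to the left or right of the holder. Origin in the middle of its underside, z up.
- knob (a point): Centre of the red ball knob, 30 mm in diameter, at the top of the lever, 120 mm from the lever's axis and about 204 mm above the table in neutral. It can be pushed with closed fingers or gripped from above.
- lever (a joint): Lever angle, rad. 0 = neutral, leaning 0.45 rad to holder -x; grows as the knob goes to holder +x. A spring pulls it to 0 (1 to 4 N at the knob). The detent takes about 7 to 10 N; past its crest the push falls sharply and the lever drops into the float notch, resting about 0.1 rad past the crest; it stays when let go. About 0.03 rad further is a solid stop.
- lever_bend (a joint): Stiff safety spring in the lever's shaft, 58 mm above the axis, rad: 0 unloaded, grows as the knob is pushed harder to holder +x: about 0.03 at 10 N, 0.06 at 20 N. Above 0.065 counts as forced.
- clamp_tip (a point): Orange ball tip (13 mm diameter) of the sprung hold-down finger, over the V rest at the holder's +y end. Upright while the lever is in neutral (tip about 149 mm above the table and 32 mm behind the bar's middle line); the lever swings it down toward the robot, and in float it presses on the bar's top with about 0.6 to 1 N.
- clamp_finger: The hold-down finger itself; origin on its hinge, 50 mm to +x of the bar's middle line and 102 mm above the table.
- wax_block: Green block of carving wax, 37 x 53 x 24 mm, on the side of the holder where the bar is not. Leave it.
- cutters: Blue-handled side cutters, 107 x 61 x 12 mm, right rear. Leave them.
- spirit_lamp: Small glass lamp with black cap, 66 x 66 x 63 mm, at the right. Leave it.
- rest_left (a point): Centre of the floor of the V rest at the holder's +y end; the other is 110 mm to -y. Each is 24 mm long, with a flat floor about 11 mm wide and 45 degree flanks that rise 14 mm above it and centre the bar.
- lever_axis (a point): Fixed point on the lever's axis, which runs along the holder's y, 96 mm above the table. The grey housing round it is a drum 104 mm in diameter and 37 mm wide, its top 148 mm above the table. The detent is hidden in it; its place (crest at a lever angle of 0.33 to 0.77 rad) differs each time and cannot be seen, only felt.

How it is judged:
By the outcome, as a careful person would: the job done as asked, in the order asked, and still so for the second after the job is handed in, with the robot touching nothing.
It also fails if it takes over 70 s, if anything falls off the work surface, if the arm or the gripper's body presses on something with over 40 N, if the wrist force passes 120 N, or if a joint passes its speed limit or range.

## Robot

A 6-joint arm with a two-finger parallel gripper is mounted at the origin on a cart in front of the work surface, level with it; the furniture and walls round the work are solid. World frame = base frame: x ahead of the robot, y to its left, z up, the work surface at z = 0. Lengths are in m, angles in degrees, forces in N, time in s.
With the tool pointing down it reaches from about 0.375 to 0.9 m from the base axis. Payload 3.1 kg.
Tool frame: the origin (TCP) lies on the centre line of the jaws, within the pads' length; the fingertips stand 25 mm ahead of it and the grasp point (between the pads) lies 6 mm ahead of it; y points along the fingers, x is the direction in which the jaws open and shut, and the axes are right-handed (so a half turn about y gives the same grasp; the last joint's range is limited). The gripper opens to 87 mm and grips with 3 to 60 N. Pads are 19 mm wide; open, the fingers measure 117 mm over their backs; the gripper's body (75 mm by 190 mm) begins 51 mm behind the grasp point.
Start: joints at [-82.535, 30.224, 82.088, -0, 67.689, -10.227], TCP at [0.19, -0.595, 0.248] pointing down, gripper open.
Joint ranges: [-176.69, 176.69], [-43.24, 126.21], [12.49, 139.97], [-82, 262], [0, 151.66], [-163.58, 163.58]. Speed limits (degrees/s): [159.86, 159.86, 180, 180, 180, 180].

## Interface

Orientations are given as a 3x3 rotation matrix whose columns are the frame's x, y, z axes.
In Python, from rig import * gives the robot as it stands.
- The arm moves only by the tool play_rows, never from a script. Its argument "commands" is a list of rows, each a list of 2 entries, a list of its own where there are three numbers: the shift along the world's x, y, z in m, then the turn, a rotation vector about the world's x, y, z in rad. A call has 1 to 10 rows; each row is the pose to reach, as a shift and turn from the pose commanded when the call began; what a row does not reach only later rows make up. A row lasts 1/8 s, in which the tool goes at most 62.5 mm and 10.7 degrees, less where a joint would pass 70% of its speed; a pose out of reach is approached as far as the arm can. A call with a gripper value outside its range is refused whole. "gripper" is the finger opening in m, from 0 to 0.087, set as the call begins (left out, the last holds). The fingers move at their own pace and stop on an object; the grip force is fixed at half the most. Time passes only in rows, so rows that repeat a pose let the fingers close. It gives the time, the measured TCP pose, the force and the opening at its end, in the units of the state.
- read_state(): the state, without advancing time (a new reading comes with each control period).
- capture(name): name is "scene" or "top" or "wrist"; returns a dict with "frame" (384x512x3 uint8, red, green, blue), "depth" (384x512 float32, m along the optical axis (not along the pixel's ray), 0 where there is no reading), "mtx" (3x3 intrinsics, pixels), "cam_to_world" (4x4, takes a point from camera to world coordinates); the wrist camera has in their place "hand_eye" (4x4, takes a point from camera to tool coordinates, whose origin is the TCP and whose axes are the tool frame's). Camera axes: x right, y down, z forward; pixel columns grow to the right and rows downward; lengths in m; the calibration is good to about 2 mm. A picture is of the moment at which its call begins: read the wrist's pose just before it.
- hand_in(): hands the job in, once; it reports no verdict.
The state is a dict: "time_s": time; "joint_positions": joint angles; "qvel": joint speeds; "tau": joint torques, N m; "position": TCP position; "tcp_rot": TCP orientation; "force": force on the tool from outside, world axes, zero at the start; "moment": the same for the moment, N m; "opening": opening from 0.0 (shut) to 1.0 (fully open).
Only numpy, scipy, OpenCV 4.12 (cv2) and the standard library are available. Lean on these libraries where they do the work, as an engineer would, in place of code of your own. Each camera call takes 0.05 s, during which the arm holds its last target. There are 200 camera calls.

## Working session

There is one attempt and no reset: what is moved stays moved. The work goes in short steps, Python scripts to look and compute and a tool call to move; the robot and the scene stay as the last step left them, time stands still between calls to the robot, and variables do not carry over. Pictures are saved under pics/ and viewed, about 8 in all and at most 12, crops included, and the job is handed in when it is done.

Besides the shell and the picture viewer there is one more tool, called after ">>>" as name(argument=value, ...) on one line, values as JSON. play_rows: Moves the arm, as the interface text tells. Its arguments: {"type":"object","properties":{"commands":{"type":"array"},"gripper":{"type":"number"}},"required":["commands"]}

```bash
mkdir -p pics
cat > h.py <<'E'
from rig import *
import numpy as np, cv2
def pts(c, T=None):
    d=c["depth"]; K=c["mtx"]; T=c["cam_to_world"] if T is None else T
    v,u=np.indices(d.shape); p=np.stack([(u-K[0,2])/K[0,0]*d,(v-K[1,2])/K[1,1]*d,d,np.ones_like(d)],-1)
    return (p@np.array(T).T)[...,:3]
def wristT(s,c):
    T=np.eye(4);T[:3,:3]=s["tcp_rot"];T[:3,3]=s["position"];return T@np.array(c["hand_eye"])
def save(n,im,k=1):
    cv2.imwrite("pics/"+n,cv2.resize(im[...,::-1],None,fx=k,fy=k))
E
python3 - <<'E'
from h import *
s=read_state();print(s)
a=capture("scene");b=capture("top")
save("scene1.png",a["frame"],1.5);save("top1.png",b["frame"],1.5)
np.savez("top1.npz",**b);np.savez("scene1.npz",**a)
print(b["cam_to_world"],b["mtx"],a["cam_to_world"])
E
```

```text
{'time_s': 0.0, 'joint_positions': array([-8.25374063e+01,  3.02773561e+01,  8.21580277e+01, -6.65932601e-04,
        6.76901480e+01, -1.02246549e+01]), 'qvel': array([-0.06771535,  0.06753421,  0.03525044, -0.00523156, -0.12874315,
       -0.13034566]), 'tau': array([-6.94057435e-04, -4.40056014e+01, -1.76594335e+01,  6.30973466e-02,
        5.81781403e-02, -1.66674076e-04]), 'position': array([ 0.18984847, -0.59473444,  0.24657975]), 'tcp_rot': array([[ 3.03824931e-01, -2.95218566e-04,  9.52727833e-01],
       [-9.52725435e-01,  2.17098669e-03,  3.03824839e-01],
       [-2.15805418e-03, -9.99997600e-01,  3.78337643e-04]]), 'force': array([-0.07764261,  0.21420605, -0.57058642]), 'moment': array([ 0.00968936, -0.01969065,  0.02527161]), 'opening': 0.9982820153253281}
[[-0.00962225 -0.99658424  0.08201993  0.52222881]
 [-0.99895531  0.01324469  0.04373639 -0.03854245]
 [-0.04467332 -0.0815134  -0.99567056  0.97274906]
 [ 0.          0.          0.          1.        ]] [[350.22230746   0.         257.76440836]
 [  0.         350.22230746 189.04126565]
 [  0.           0.           1.        ]] [[-0.82190917 -0.39119964  0.41403883  0.09352475]
 [-0.569596    0.57091358 -0.5912851   0.71463037]
 [-0.00506987 -0.72181751 -0.69206486  0.98602477]
 [ 0.          0.          0.          1.        ]]
```

View pics/top1.png

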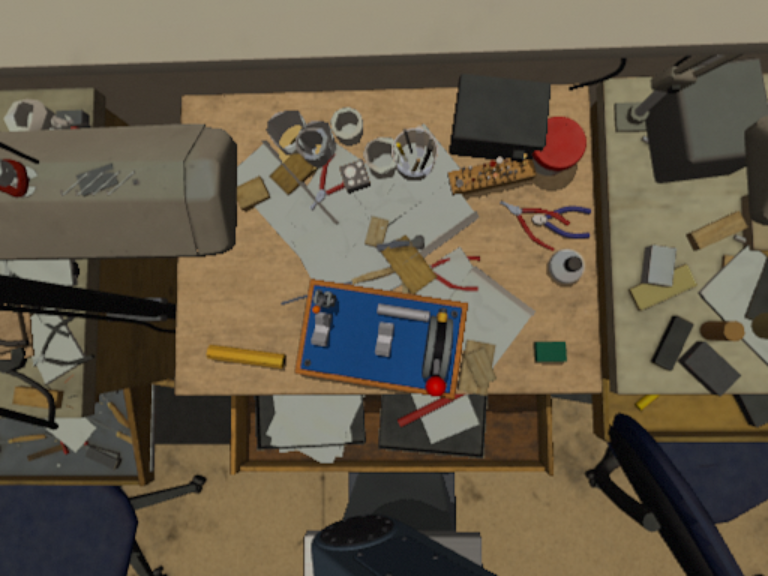

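View pics/scene1.png

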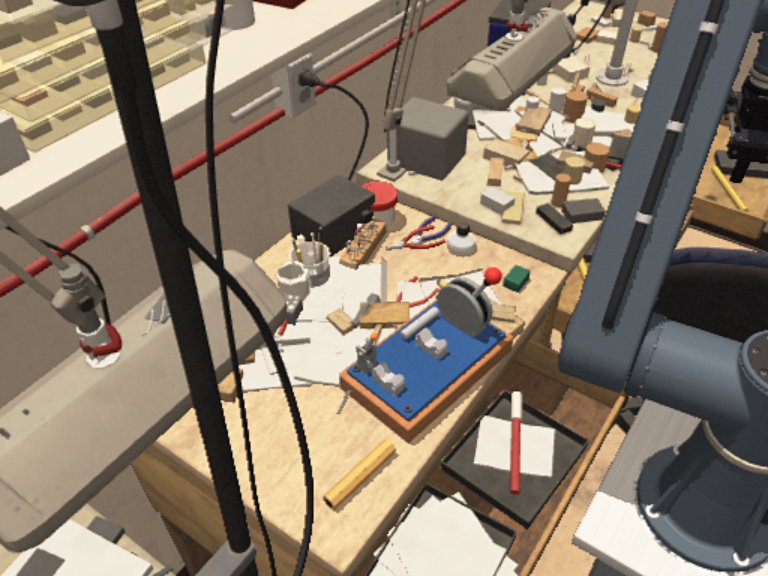

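The top view shows the bar at about (245,356), left of the holder. The holder is at (383,338), its knob at (436,386) and the orange tip at (317,310). The wax block is at (550,352), the lamp at (568,265), and a lamp hood hangs at the far left.

```bash
cat > m.py <<'E'
from h import *
def ray(c,uv,z):
    K=c["mtx"];T=c["cam_to_world"]
    d=T[:3,:3]@np.array([(uv[0]-K[0,2])/K[0,0],(uv[1]-K[1,2])/K[1,1],1.]);o=T[:3,3]
    return o+d*(z-o[2])/d[2]
def mask(c,lo,hi,box=None):
    hsv=cv2.cvtColor(c["frame"],cv2.COLOR_RGB2HSV);m=cv2.inRange(hsv,lo,hi)
    if box: 
        k=np.zeros_like(m);k[box[1]:box[3],box[0]:box[2]]=1;m*=k
    n,l,st,ce=cv2.connectedComponentsWithStats(m)
    i=1+np.argmax(st[1:,4]);return (l==i).astype(np.uint8)
def rect(m):
    cn=max(cv2.findContours(m,0,2)[0],key=cv2.contourArea);return cv2.minAreaRect(cn)
E
python3 - <<'E'
from m import *
b=dict(np.load("top1.npz"));a=dict(np.load("scene1.npz"))
P=pts(b)
bar=mask(b,(18,120,90),(32,255,255),(120,215,200,260))
def info(n,m,z):
    r=rect(m);q=cv2.boxPoints(r);W=np.array([ray(b,p,z) for p in q])
    pz=P[m>0];pz=pz[np.isfinite(pz).all(1)]
    e=W[1]-W[0];f=W[2]-W[1]
    if np.linalg.norm(e)<np.linalg.norm(f): e=f
    print(n,m.sum(),"ctr",W.mean(0).round(4),"sides",np.linalg.norm(W[1]-W[0]).round(4),np.linalg.norm(W[2]-W[1]).round(4),"ang",np.degrees(np.arctan2(e[1],e[0])).round(2),"depthz",np.percentile(pz[:,2],[5,50,95]).round(4),"mean",pz.mean(0).round(4))
info("bar",bar,.02)
hb=mask(b,(104,150,60),(118,255,255),(190,180,320,270))
blue=cv2.morphologyEx(hb,cv2.MORPH_CLOSE,np.ones((9,9),np.uint8))
info("base",hb,.052)
k=mask(b,(0,200,120),(4,255,255),(275,240,310,270));info("knob",k,.204)
o=mask(b,(5,180,150),(14,255,255),(200,198,222,215));info("tip",o,.149)
w=mask(b,(60,100,30),(90,255,255),(340,215,400,250));info("wax",w,.024)
print("bar pixels hist z", np.histogram(P[bar>0][:,2],8))
# holder region height
g=P[195:265,195:315];print("max z",g[...,2].max())
# tall things near y>0.1
Q=P[...,:].reshape(-1,3);Q=Q[(Q[:,2]>.1)&(Q[:,0]>.25)&(Q[:,0]<.75)&(abs(Q[:,1])<.45)]
for y in np.arange(-.45,.45,.05):
    s=Q[(Q[:,1]>=y)&(Q[:,1]<y+.05)]
    if len(s): print(round(y,2),"x",s[:,0].min().round(2),s[:,0].max().round(2),"z",s[:,2].min().round(2),s[:,2].max().round(2),len(s))
save("crop.png",b["frame"][180:275,130:320],4)
E
```

```text
bar 544 ctr [0.4724 0.2652 0.02  ] sides 0.0301 0.1444 ang -97.98 depthz [0.0001 0.0225 0.0269] mean [0.4721 0.2638 0.0224]
base 3704 ctr [0.5036 0.0129 0.052 ] sides 0.1487 0.2634 ang -99.91 depthz [0.048  0.0507 0.0536] mean [0.4998 0.0246 0.0561]
knob 116 ctr [ 0.4373 -0.0731  0.204 ] sides 0.0245 0.0241 ang -45.86 depthz [0.2088 0.2143 0.2185] mean [ 0.4377 -0.0728  0.2142]
tip 11 ctr [0.5525 0.11   0.149 ] sides 0.0072 0.0071 ang -90.65 depthz [0.1486 0.1518 0.1546] mean [0.5521 0.1096 0.1519]
wax 256 ctr [ 0.4768 -0.286   0.024 ] sides 0.0525 0.0316 ang -90.48 depthz [0.0197 0.0227 0.0257] mean [ 0.4769 -0.2857  0.0226]
bar pixels hist z (array([543,   0,   0,   0,   0,   0,   0,   1]), array([-0.00718339,  0.11530817,  0.23779973,  0.36029128,  0.48278284,
        0.6052744 ,  0.72776595,  0.85025751,  0.97274906]))
max z 0.9727490643741274
-0.35 x 0.75 0.75 z 0.53 0.56 253
-0.3 x 0.75 0.75 z 0.54 0.56 377
-0.25 x 0.75 0.75 z 0.53 0.56 374
-0.2 x 0.75 0.75 z 0.53 0.56 372
-0.15 x 0.28 0.75 z 0.1 0.56 460
-0.1 x 0.27 0.75 z 0.1 0.56 1749
-0.05 x 0.26 0.75 z 0.24 0.97 2153
-0.0 x 0.25 0.75 z 0.22 0.56 1417
0.05 x 0.25 0.75 z 0.1 0.56 804
0.1 x 0.54 0.75 z 0.1 0.56 436
0.15 x 0.75 0.75 z 0.54 0.56 335
0.2 x 0.62 0.75 z 0.24 0.56 2472
0.25 x 0.62 0.75 z 0.24 0.56 2080
0.3 x 0.62 0.75 z 0.24 0.55 1841
0.35 x 0.54 0.75 z 0.25 0.45 1934
0.4 x 0.39 0.75 z 0.1 0.42 3819
```

View pics/crop.png

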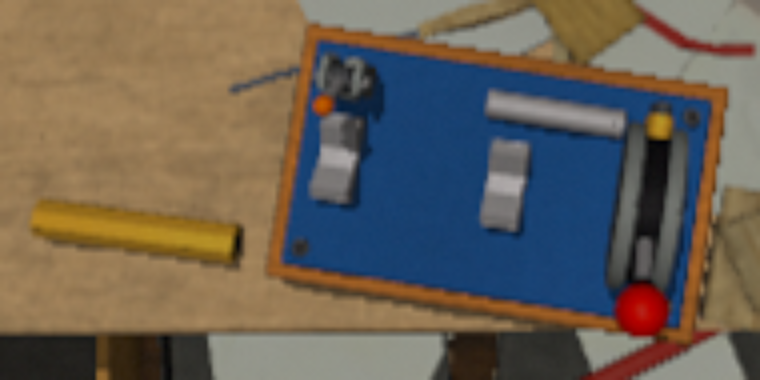

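Run:
```python
from h import *
c=capture("wrist");print(c["hand_eye"].round(3),c["mtx"].round(1))
s=read_state();print(wristT(s,c).round(3))
```

```text
[[ 1.     0.     0.001  0.   ]
 [-0.001 -0.266  0.964 -0.138]
 [ 0.    -0.964 -0.266  0.071]
 [ 0.     0.     0.     1.   ]] [[335.6   0.  254.2]
 [  0.  335.6 195.9]
 [  0.    0.    1. ]]
[[ 0.304 -0.918 -0.254  0.258]
 [-0.953 -0.293 -0.08  -0.574]
 [-0.001  0.266 -0.964  0.385]
 [ 0.     0.     0.     1.   ]]
```

>>> play_rows(commands=[[[0.02,0.02,0.05],[0,0,0.1]],[[0.05,0.06,0.1],[0,0,0.22]],[[0.085,0.105,0.105],[0,0,0.35]],[[0.12,0.15,0.105],[0,0,0.48]],[[0.155,0.195,0.105],[0,0,0.61]],[[0.19,0.24,0.105],[0,0,0.74]],[[0.22,0.285,0.105],[0,0,0.87]],[[0.24,0.335,0.105],[0,0,0.98]],[[0.255,0.39,0.105],[0,0,1.06]],[[0.27,0.44,0.105],[0,0,1.117]]], gripper=0.087)

```text
time_s: 1.4
position: [0.4601, -0.1534, 0.3523]
tcp_rot: [[0.99, -0.0, 0.142], [-0.142, 0.0, 0.99], [-0.0, -1.0, 0.0]]
force: [0.3, -0.1, 0.2]
opening: 1.0
```

>>> play_rows(commands=[[[0.005,0.05,0],[0,0,0]],[[0.01,0.1,0],[0,0,0]],[[0.015,0.15,0],[0,0,0]],[[0.02,0.2,0],[0,0,0]],[[0.02,0.25,0],[0,0,0]],[[0.02,0.255,0],[0,0,0]],[[0.02,0.255,0],[0,0,0]],[[0.02,0.255,0],[0,0,0]]])

```text
time_s: 2.4
position: [0.4801, 0.0985, 0.3525]
tcp_rot: [[0.989, -0.0, 0.146], [-0.146, -0.0, 0.989], [-0.0, -1.0, -0.001]]
force: [0.1, 0.1, -0.1]
opening: 1.002
```

Run:
```python
from m import *
s=read_state();c=capture("wrist");c["cam_to_world"]=wristT(s,c)
np.savez("w1.npz",**c);save("w1.png",c["frame"],1.5)
print(s["time_s"],s["position"].round(4),s["tcp_rot"].round(3),np.abs(s["qvel"]).max(),s["joint_positions"].round(1))
```

```text
2.4 [0.4801 0.0985 0.3525] [[ 0.989 -0.     0.146]
 [-0.146 -0.     0.989]
 [-0.    -1.    -0.001]] 0.5402457621371574 [-1.5 12.8 92.7 -0.  74.5  6.9]
```

View pics/w1.png

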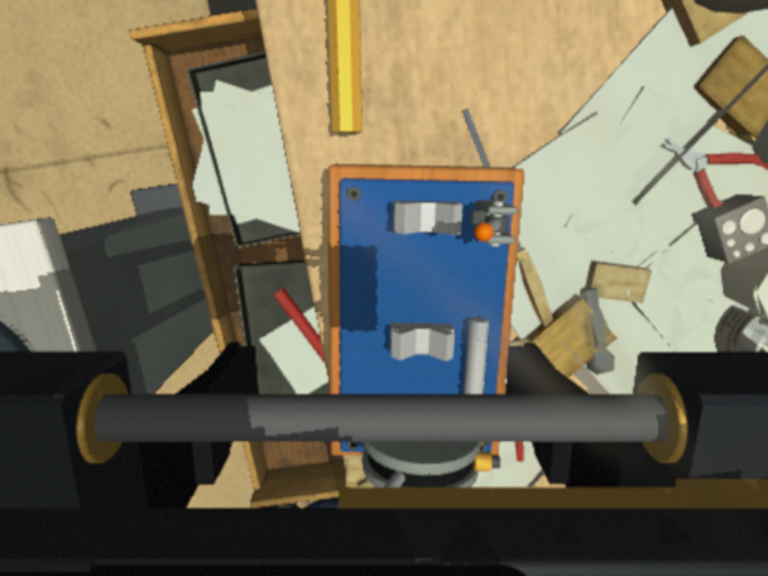

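The wrist view shows the rests at about (428,218) and (422,341), the orange tip at (484,232), and the bar's near end at (346,131).

Run:
```python
from m import *
c=dict(np.load("w1.npz"));b=dict(np.load("top1.npz"))
P=pts(c);hsv=cv2.cvtColor(c["frame"],cv2.COLOR_RGB2HSV)
# blue plate edges: leftmost/rightmost blue pixels per row
bl=mask(c,(104,150,40),(118,255,255))
for name,f in(("front",np.argmax),("back",lambda r:len(r)-1-np.argmax(r[::-1]))):
    W=np.array([ray(c,(f(bl[r])+(-.5 if name=="front" else .5),r),.052) for r in list(range(135,255,3)) if bl[r].any()])
    A=np.polyfit(W[:,1],W[:,0],1);res=W[:,0]-np.polyval(A,W[:,1])
    ok=abs(res)<.003;A=np.polyfit(W[ok,1],W[ok,0],1);print(name,"yaw",-np.degrees(np.arctan(A[0])).round(2),"x at y=.013",np.polyval(A,.013).round(4),ok.sum())
rs=[]
for n,bx in(("L",(255,128,312,162)),("R",(255,210,308,243))):
    for src,cam,box in(("w",c,bx),("t",b,dict(L=(206,206,222,232),R=(249,213,263,239))[n])):
        h=cv2.cvtColor(cam["frame"],cv2.COLOR_RGB2HSV);m=((h[...,1]<60)&(h[...,2]>70)).astype(np.uint8)
        k=np.zeros_like(m);k[box[1]:box[3],box[0]:box[2]]=1;m*=k
        nn,l,st,ce=cv2.connectedComponentsWithStats(m);i=1+np.argmax(st[1:,4]);m=l==i
        q=pts(cam)[m];q=q[(q[:,2]>.062)&(q[:,2]<.095)]
        r=rect(m.astype(np.uint8));
        print(n,src,m.sum(),"depth mean",q.mean(0).round(4),"z5/95",np.percentile(q[:,2],[5,95]).round(4),"rect@.077",ray(cam,r[0],.077).round(4),r)
def comp(cam,lo,hi,box,z):
    m=mask(cam,lo,hi,box);v,u=np.nonzero(m);return ray(cam,(u.mean(),v.mean()),z).round(4),m.sum()
print("tip",comp(c,(5,180,150),(14,255,255),(310,140,335,170),.149))
bar=mask(c,(18,120,90),(32,255,255),(205,0,260,100))
L=[];R=[]
for r in range(3,80,3):
    u=np.nonzero(bar[r])[0];L.append((u[0]-.5,r));R.append((u[-1]+.5,r))
for z in(.013,.02):
  for nm,E in(("L",L),("R",R)):
    W=np.array([ray(c,e,z) for e in E]);A=np.polyfit(W[:,1],W[:,0],1);print("bar",z,nm,"yaw",-np.degrees(np.arctan(A[0])).round(2),"x@.2",np.polyval(A,.2).round(4),"x@.265",np.polyval(A,.265).round(4))
v=np.nonzero(bar.any(1))[0].max();u=np.nonzero(bar[v-1])[0].mean();print("bar end",ray(c,(u,v+.5),.013),ray(c,(u,v+.5),.026))
```

```text
front yaw -9.53 x at y=.013 0.4277 18
back yaw -73.94 x at y=.013 0.3303 1
L w 945 depth mean [0.5197 0.116  0.0769] z5/95 [0.0698 0.0841] rect@.077 [0.5191 0.1155 0.077 ] ((284.4916687011719, 144.81556701660156), (45.27379608154297, 21.334716796875), 1.5074357986450195)
L t 192 depth mean [0.5181 0.1165 0.0748] z5/95 [0.0672 0.0827] rect@.077 [0.5207 0.1144 0.077 ] ((213.79998779296875, 218.8999786376953), (10.323759078979492, 22.203153610229492), 8.130102157592773)
R w 933 depth mean [0.5022 0.0091 0.0759] z5/95 [0.0665 0.084 ] rect@.077 [0.5013 0.0082 0.077 ] ((281.0, 228.0), (24.0, 42.0), 90.0)
R t 218 depth mean [0.5016 0.0074 0.075 ] z5/95 [0.067  0.0823] rect@.077 [0.5023 0.0063 0.077 ] ((255.95945739746094, 225.7432403564453), (10.028338432312012, 22.193862915039062), 9.462321281433105)
tip (array([0.5509, 0.11  , 0.149 ]), np.uint64(73))
bar 0.013 L yaw -7.68 x@.2 0.4481 x@.265 0.4569
bar 0.013 R yaw -8.01 x@.2 0.4758 x@.265 0.485
bar 0.02 L yaw -7.68 x@.2 0.4488 x@.265 0.4576
bar 0.02 R yaw -8.01 x@.2 0.4761 x@.265 0.4853
bar end [0.4612249  0.19307089 0.013     ] [0.46199422 0.192444   0.026     ]<stdin>:9: RankWarning: Polyfit may be poorly conditioned
```

>>> play_rows(commands=[[[-0.003,0.05,0],[0,0,0.01]],[[-0.006,0.1,-0.02],[0,0,0.01]],[[-0.009,0.14,-0.06],[0,0,0.01]],[[-0.009,0.1645,-0.11],[0,0,0.01]],[[-0.009,0.1645,-0.165],[0,0,0.01]],[[-0.009,0.1645,-0.22],[0,0,0.01]],[[-0.009,0.1645,-0.25],[0,0,0.01]],[[-0.009,0.1645,-0.25],[0,0,0.01]],[[-0.009,0.1645,-0.25],[0,0,0.01]]])

```text
time_s: 3.58
position: [0.4723, 0.2638, 0.1036]
tcp_rot: [[0.991, 0.002, 0.136], [-0.136, 0.001, 0.991], [0.002, -1.0, 0.001]]
force: [0.7, 0.5, 0.7]
opening: 1.001
```

Run:
```python
from m import *
s=read_state();c=capture("wrist");c["cam_to_world"]=wristT(s,c)
save("w2.png",c["frame"],1)
print(s["time_s"],s["position"].round(4),s["tcp_rot"].round(3).tolist(),s["force"].round(2))
bar=mask(c,(18,100,60),(32,255,255))
v=np.nonzero(bar.any(1))[0];print(v.min(),v.max())
for r in range(v.min()+3,v.max(),max(1,(v.max()-v.min())//8)):
    u=np.nonzero(bar[r])[0];a=ray(c,(u[0]-.5,r),.0185);b=ray(c,(u[-1]+.5,r),.0185);print(r,a.round(4),b.round(4))
for r in(v.min(),v.max()): 
    u=np.nonzero(bar[r])[0].mean();print("end",ray(c,(u,r),.02).round(4))
```

```text
3.575 [0.4723 0.2638 0.1036] [[0.991, 0.002, 0.136], [-0.136, 0.001, 0.991], [0.002, -1.0, 0.001]] [0.69 0.49 0.7 ]
0 307
3 [0.3391 0.4126 0.0185] [0.6409 0.3715 0.0185]
41 [0.3322 0.3926 0.0185] [0.6423 0.3503 0.0185]
79 [0.3248 0.3715 0.0185] [0.6438 0.3279 0.0185]
117 [0.317  0.3491 0.0185] [0.6453 0.3041 0.0185]
155 [0.3088 0.3253 0.0185] [0.647  0.2789 0.0185]
193 [0.3    0.3001 0.0185] [0.648  0.2523 0.0185]
231 [0.2907 0.2733 0.0185] [0.6506 0.2237 0.0185]
269 [0.603  0.2002 0.0185] [0.6118 0.1989 0.0185]
end [0.5076 0.3909 0.02  ]
end [0.6041 0.1689 0.02  ]
```

View pics/w2.png

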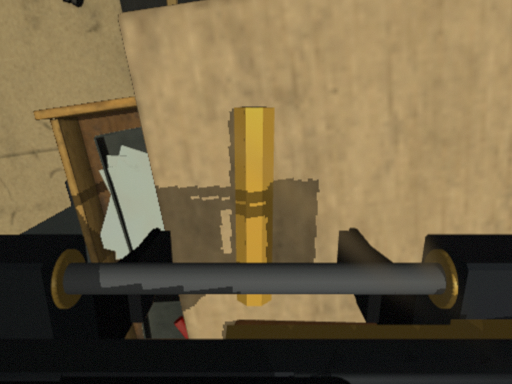

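The bar spans rows 106–306 at columns about 232–273, between the fingers.

Run:
```python
from m import *
s=read_state();c=capture("wrist");c["cam_to_world"]=wristT(s,c)
h=cv2.cvtColor(c["frame"],cv2.COLOR_RGB2HSV)
m=(h[...,1]>150)&(h[...,2]>70);m[:,:200]=0;m[:,310:]=0
rows=np.nonzero(m[:260,235:270].sum(1)>20)[0];print(rows.min())
for r in(110,130,150,170):
    u=np.nonzero(m[r])[0];a=ray(c,(u[0]-.5,r),.018);b=ray(c,(u[-1]+.5,r),.018);print(r,u[0],u[-1],a.round(4),b.round(4),((a+b)/2).round(4))
print("far",ray(c,(254,rows.min()-.5),.026),ray(c,(254,rows.min()-.5),.013),"near",ray(c,(254,306.5),.026),ray(c,(254,306.5),.013))
```

```text
108
110 234 273 [0.4676 0.3332 0.018 ] [0.4933 0.3297 0.018 ] [0.4804 0.3314 0.018 ]
130 234 272 [0.4657 0.3206 0.018 ] [0.4911 0.3171 0.018 ] [0.4784 0.3188 0.018 ]
150 234 272 [0.4637 0.3076 0.018 ] [0.4895 0.3041 0.018 ] [0.4766 0.3058 0.018 ]
170 235 272 [0.4623 0.2941 0.018 ] [0.4879 0.2906 0.018 ] [0.4751 0.2924 0.018 ]
far [0.48096817 0.33301149 0.026     ] [0.48098523 0.33286202 0.013     ] near [0.46183621 0.19301265 0.026     ] [0.46070171 0.18443651 0.013     ]
```

>>> play_rows(commands=[[[-0.001,-0.001,-0.03],[0,0,0]],[[-0.001,-0.001,-0.055],[0,0,0]],[[-0.001,-0.001,-0.068],[0,0,0]],[[-0.001,-0.001,-0.074],[0,0,0]],[[-0.001,-0.001,-0.074],[0,0,0]],[[-0.001,-0.001,-0.074],[0,0,0]]])

```text
time_s: 4.42
position: [0.4705, 0.2633, 0.0293]
tcp_rot: [[0.991, 0.001, 0.134], [-0.134, 0.0, 0.991], [0.001, -1.0, 0.001]]
force: [-0.2, 0.2, 0.3]
opening: 0.996
```

>>> play_rows(commands=[[[0,0,0],[0,0,0]],[[0,0,0],[0,0,0]],[[0,0,0],[0,0,0]],[[0,0,0],[0,0,0]],[[0,0,0],[0,0,0]],[[0,0,0],[0,0,0]],[[0,0,0],[0,0,0]],[[0,0,0],[0,0,0]]], gripper=0.01)

```text
time_s: 5.42
position: [0.4705, 0.2632, 0.0286]
tcp_rot: [[0.991, 0.001, 0.135], [-0.135, 0.0, 0.991], [0.001, -1.0, 0.0]]
force: [1.6, 0.1, -1.8]
opening: 0.291
```

>>> play_rows(commands=[[[0,0,0.04],[0,0,0]],[[0,0,0.09],[0,0,0]],[[0,0,0.14],[0,0,0]],[[0.005,-0.03,0.17],[0,0,-0.01]],[[0.015,-0.08,0.17],[0,0,-0.0305]],[[0.03,-0.13,0.17],[0,0,-0.0305]],[[0.0405,-0.175,0.17],[0,0,-0.0305]],[[0.0405,-0.202,0.17],[0,0,-0.0305]],[[0.0405,-0.202,0.15],[0,0,-0.0305]],[[0.0405,-0.202,0.15],[0,0,-0.0305]]])

```text
time_s: 6.68
position: [0.5082, 0.0609, 0.1768]
tcp_rot: [[0.986, -0.006, 0.166], [-0.166, 0.001, 0.986], [-0.006, -1.0, -0.0]]
force: [-1.2, 0.3, -2.8]
opening: 0.293
```

Run:
```python
from m import *
s=read_state();c=capture("wrist");c["cam_to_world"]=wristT(s,c);np.savez("w3.npz",**c)
t=capture("top");np.savez("t3.npz",**t)
print(s["position"].round(4),s["tcp_rot"].round(3).tolist(),s["force"].round(2),s["opening"])
save("w3.png",c["frame"],1.2)
```

```text
[0.5082 0.0609 0.1768] [[0.986, -0.006, 0.166], [-0.166, 0.001, 0.986], [-0.006, -1.0, -0.0]] [-1.24  0.27 -2.83] 0.2927508766058984
```

View pics/w3.png

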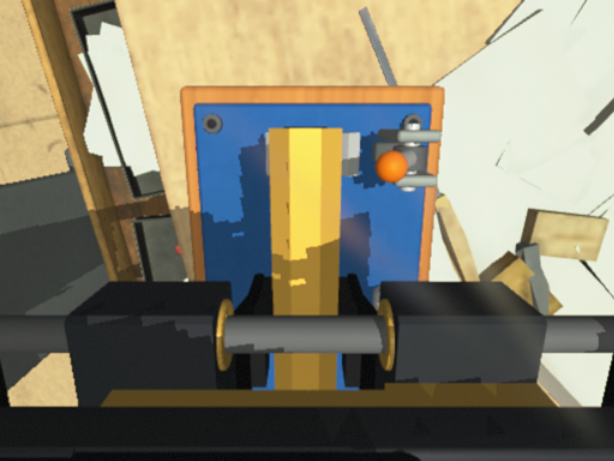

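The bar is held above the rests. Its far end is at (305,130), the L rest peeks out at (348,150) and the orange tip is at (391,166). I'll measure the bar's pose in the hand.

Run:
```python
from m import *
s=read_state();c=capture("wrist");c["cam_to_world"]=wristT(s,c)
print(s["position"].round(4),s["qvel"].round(2))
z=s["position"][2]-.0286
h=cv2.cvtColor(c["frame"],cv2.COLOR_RGB2HSV)
m=(abs(h[...,0].astype(int)-24)<7)&(h[...,1]>140)&(h[...,2]>70);m[:,:215]=0;m[:,300:]=0
rows=np.nonzero(m[:,232:275].sum(1)>25)[0];r0=rows.min();print(r0)
T=np.array(s["tcp_rot"])
for r in(r0+6,130,150,170,190):
    u=np.nonzero(m[r])[0];a=ray(c,(u[0]-.5,r),z+.018);b=ray(c,(u[-1]+.5,r),z+.018);print(r,u[0],u[-1],np.linalg.norm(a-b).round(4),((a+b)/2).round(4))
f=ray(c,((np.nonzero(m[r0+3])[0]).mean(),r0-.5),z+.026)
ax=np.array([.165,.986,0]);print("far",f.round(4),"ctr",(f-.07*ax).round(4))
# tip
o=mask(c,(5,180,150),(14,255,255),(300,115,350,160));v,u=np.nonzero(o);print("tip",ray(c,(u.mean(),v.mean()),.149).round(4))
hx=np.array([.986,-.165,0])
q=ray(c,(u.mean(),v.mean()),.149)-(f-.07*ax);print("tip rel bar centre (want .032,.055)",q@hx,q@ax)
q=P=pts(c)
mm=(h[...,1]<60)&(h[...,2]>70);mm[:, :280]=0;mm[:,302:]=0;mm[:105]=0;mm[150:]=0
w=P[mm];w=w[(w[:,2]>.06)&(w[:,2]<.09)];y=w@ax;print("rest L y range along ax",np.percentile(y,[2,50,98]),"bar ctr along",(f-.07*ax)@ax)
# plate edge yaw
bl=mask(c,(104,150,40),(118,255,255))
W=np.array([ray(c,(np.argmax(bl[r])-.5,r),.052) for r in range(95,230,4) if bl[r].any()]);A=np.polyfit(W[:,1],W[:,0],1);print("yaw front",-np.degrees(np.arctan(A[0])),np.abs(W[:,0]-np.polyval(A,W[:,1])).max())
W=np.array([ray(c,(len(bl[r])-1-np.argmax(bl[r][::-1])+.5,r),.052) for r in list(range(170,230,4)) if bl[r].any()]);print(W[::4].round(4).tolist())
```

```text
[0.5098 0.0614 0.1782] [ 0.4  -0.76 -0.84 -0.19 -0.35 -0.03]
107
113 225 283 0.0253 [0.5198 0.1286 0.1676]
130 225 283 0.0257 [0.5186 0.1215 0.1676]
150 225 283 0.0261 [0.5172 0.1129 0.1676]
170 226 282 0.0256 [0.5157 0.1041 0.1676]
190 226 282 0.026 [0.5142 0.0949 0.1676]
far [0.5205 0.1313 0.1756] ctr [0.5089 0.0623 0.1756]
tip [0.5504 0.1102 0.149 ]
tip rel bar centre (want .032,.055) 0.0330387617186665 0.05413652771198615
rest L y range along ax [0.18798749 0.19999487 0.21122175] bar ctr along 0.14538754457481656
yaw front -9.56240406586634 0.0003956751828174676
[[0.5862, 0.0694, 0.052], [0.5843, 0.0564, 0.052], [0.5822, 0.0431, 0.052], [0.5801, 0.0294, 0.052]]
```

>>> play_rows(commands=[[[0.0005,-0.0008,-0.025],[0,0,0]],[[0.0005,-0.0008,-0.05],[0,0,0]],[[0.0005,-0.0008,-0.065],[0,0,0]],[[0.0005,-0.0008,-0.072],[0,0,0]],[[0.0005,-0.0008,-0.076],[0,0,0]],[[0.0005,-0.0008,-0.077],[0,0,0]],[[0.0005,-0.0008,-0.077],[0,0,0]],[[0.0005,-0.0008,-0.077],[0,0,0]]])

```text
time_s: 7.82
position: [0.5112, 0.0603, 0.102]
tcp_rot: [[0.986, 0.001, 0.165], [-0.165, -0.0, 0.986], [0.001, -1.0, 0.0]]
force: [-0.0, -0.2, -3.0]
opening: 0.293
```

>>> play_rows(commands=[[[0,0,-0.001],[0,0,0]],[[0,0,-0.002],[0,0,0]],[[0,0,-0.002],[0,0,0]],[[0,0,-0.002],[0,0,0]]])

```text
time_s: 8.32
position: [0.511, 0.0603, 0.0995]
tcp_rot: [[0.986, -0.0, 0.165], [-0.165, 0.0, 0.986], [-0.0, -1.0, -0.0]]
force: [-0.2, -0.6, -3.0]
opening: 0.291
```

>>> play_rows(commands=[[[0,0,-0.001],[0,0,0]],[[0,0,-0.001],[0,0,0]],[[0,0,-0.001],[0,0,0]]])

```text
time_s: 8.7
position: [0.5113, 0.0602, 0.0986]
tcp_rot: [[0.986, 0.001, 0.165], [-0.165, -0.0, 0.986], [0.001, -1.0, 0.0]]
force: [0.5, 0.5, -2.5]
opening: 0.293
```

>>> play_rows(commands=[[[0,0,-0.0005],[0,0,0]],[[0,0,-0.0005],[0,0,0]],[[0,0,-0.0005],[0,0,0]],[[0,0,-0.0005],[0,0,0]]], gripper=0.05)

```text
time_s: 9.2
position: [0.511, 0.0603, 0.0981]
tcp_rot: [[0.986, 0.0, 0.165], [-0.165, -0.0, 0.986], [0.0, -1.0, 0.0]]
force: [0.6, 0.9, -0.4]
opening: 0.558
```

>>> play_rows(commands=[[[0,0,0.02],[0,0,0]],[[0,0,0.06],[0,0,0]],[[0,0,0.11],[0,0,0]],[[0,0,0.16],[0,0,0]],[[-0.01,0,0.2],[0,0,0]],[[-0.01,0,0.2],[0,0,0]],[[-0.01,0,0.2],[0,0,0]],[[-0.01,0,0.2],[0,0,0]]])

```text
time_s: 10.2
position: [0.5001, 0.0603, 0.2964]
tcp_rot: [[0.986, -0.003, 0.165], [-0.165, 0.0, 0.986], [-0.004, -1.0, -0.0]]
force: [-0.1, -0.1, -0.8]
opening: 0.574
```

Run:
```python
from m import *
s=read_state();c=capture("wrist");c["cam_to_world"]=wristT(s,c);np.savez("w4.npz",**c)
a=capture("scene");np.savez("s4.npz",**a)
print(s["time_s"],s["position"].round(4),s["force"].round(2),s["opening"])
im=np.hstack([c["frame"][60:330,150:400],cv2.resize(a["frame"][190:290,220:345],(338,270),interpolation=cv2.INTER_CUBIC)])
save("w4.png",im,1.3)
h=cv2.cvtColor(c["frame"],cv2.COLOR_RGB2HSV)
m=((abs(h[...,0].astype(int)-24)<7)&(h[...,1]>140)&(h[...,2]>60)).astype(np.uint8);m[:,:215]=0;m[:,310:]=0;m[300:]=0
n,l,st,ce=cv2.connectedComponentsWithStats(m);i=1+np.argmax(st[1:,4]);m=l==i
v=np.nonzero(m.any(1))[0];print(st[i],v.min(),v.max())
C=[]
for r in range(v.min()+5,v.max()-4,12):
    u=np.nonzero(m[r])[0];C.append((ray(c,(u[0]-.5,r),.088)+ray(c,(u[-1]+.5,r),.088))/2)
C=np.array(C);A=np.polyfit(C[:,1],C[:,0],1);print("yaw",-np.degrees(np.arctan(A[0])),"x@.0615",np.polyval(A,.0615),"res",np.abs(C[:,0]-np.polyval(A,C[:,1])).max())
um=np.nonzero(m[v.min()+2])[0].mean();ax=np.array([.165,.986,0])
f=ray(c,(um,v.min()-.5),.096);g=ray(c,(np.nonzero(m[v.max()-2])[0].mean(),v.max()+.5),.096);print("far",f.round(4),"near",g.round(4),"len",(f-g)@ax,"ctr",((f+g)/2).round(4))
P=pts(c)[m];print("top z",np.percentile(P[:,2],[50,80,95]))
t=P[:,2]>.09;B=np.polyfit(P[t]@ax,P[t][:,2],1);print("slope",B)
```

```text
10.2 [0.5001 0.0603 0.2964] [-0.07 -0.06 -0.85] 0.5739819043738151
[ 254  103   25  134 3051] 103 236
yaw -9.468924292650543 x@.0615 0.5105299371316835 res 0.0004029041800995836
far [0.5217 0.1302 0.096 ] near [ 0.4989 -0.0076  0.096 ] len 0.13963859731686082 ctr [0.5103 0.0613 0.096 ]
top z [0.09550835 0.09677756 0.09751775]
slope [0.03558713 0.09053189]
```

View pics/w4.png

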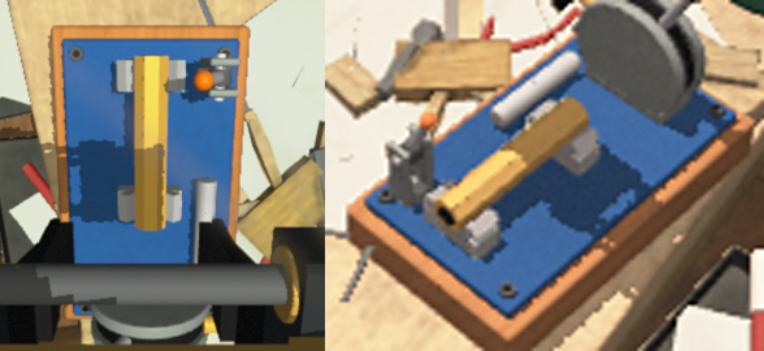

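The bar lies in both rests: far end near (150,58), near end near (150,228) in the left crop. I'll check its tilt against the blue plate, and find the knob again in the top view.

Run:
```python
from m import *
ax=np.array([.165,.986,0]);hx=np.array([.986,-.165,0])
c=dict(np.load("w4.npz"));P=pts(c);b=capture("top");Pb=pts(b)
h=cv2.cvtColor(c["frame"],cv2.COLOR_RGB2HSV)
for n,cam,PP in(("wrist",c,P),("top",b,Pb)):
    C=np.array([.5103,.0613,0]);D=PP-C;X=D@hx;Y=D@ax;Z=PP[...,2]
    k=(abs(X)<.004)&(abs(Y)<.066)&(Z>.085)&(Z<.11);print(n,"bar slope",np.polyfit(Y[k],Z[k],1),k.sum(), "res",np.std(Z[k]-np.polyval(np.polyfit(Y[k],Z[k],1),Y[k])))
    k=(abs(X+.05)<.012)&(abs(Y)<.066)&(Z>.035)&(Z<.07);print(n,"plate slope",np.polyfit(Y[k],Z[k],1),k.sum())
m=mask(b,(0,200,120),(4,255,255),(275,235,320,275));v,u=np.nonzero(m);q=pts(b)[m>0];k=ray(b,(u.mean(),v.mean()),.204)
d=k-np.array([.5103,.0613,0]);print("knob",k,q[:,2].max(),"rel cradle hx,hy",d@hx,d@ax)
print(read_state()["time_s"])
```

```text
wrist bar slope [-0.00034094  0.09659989] 997 res 0.0007361992040858937
wrist plate slope [-0.00020837  0.05256902] 2354
top bar slope [-0.00831155  0.09439103] 55 res 0.0015292720132672848
top plate slope [-0.00128386  0.05060977] 147
knob [ 0.43641594 -0.07339572  0.204     ] 0.22111533323075383 rel cradle hx,hy -0.050624887862120334 -0.14500085178219563
10.35
```

>>> play_rows(commands=[[[-0.03,-0.03,0.0],[0,0,0]],[[-0.06,-0.07,0.0],[0,0,0]],[[-0.09,-0.105,0],[0,0,0]],[[-0.112,-0.126,0],[0,0,0]],[[-0.112,-0.126,-0.01],[0,0,0]],[[-0.112,-0.126,-0.04],[0,0,0]],[[-0.112,-0.126,-0.07],[0,0,0]],[[-0.112,-0.126,-0.082],[0,0,0]],[[-0.112,-0.126,-0.082],[0,0,0]],[[-0.112,-0.126,-0.082],[0,0,0]]], gripper=0.0)

```text
time_s: 11.6
position: [0.3897, -0.0655, 0.2161]
tcp_rot: [[0.986, 0.0, 0.164], [-0.164, 0.0, 0.986], [0.0, -1.0, 0.0]]
force: [-0.2, -0.0, 0.4]
opening: 0.006
```

```bash
cat > k.py <<'E'
from m import *
s=read_state();b=capture("top")
hx=np.array([.986,-.165,0]);C=np.array([.5103,.0613,0])
m=mask(b,(0,200,100),(5,255,255),(265,190,325,275));v,u=np.nonzero(m);q=pts(b)[m>0]
k=ray(b,(u.mean(),v.mean()),.208)
d=(k-C)@hx-.0016
print(s["time_s"],s["position"].round(4),s["force"].round(2),"knob",m.sum(),k.round(4),"z",np.percentile(q[:,2],95).round(4),"theta",(.45+np.arcsin(d/.12)).round(3))
o=mask(b,(5,180,150),(14,255,255),(195,190,235,235));v,u=np.nonzero(o);print("tip px",u.mean(),v.mean(),o.sum(),np.median(pts(b)[o>0],0).round(3))
E
python3 k.py
python3 - <<'E'
from m import *
b=capture("scene");save("s5.png",b["frame"][120:320,200:440],3)
E
```

```text
11.6 [ 0.3897 -0.0655  0.2161] [-0.2  -0.05  0.35] knob 57 [ 0.4322 -0.0731  0.208 ] z 0.2191 theta -0.04
tip px 210.41666666666666 205.58333333333334 12 [0.552 0.109 0.152]
```

View pics/s5.png

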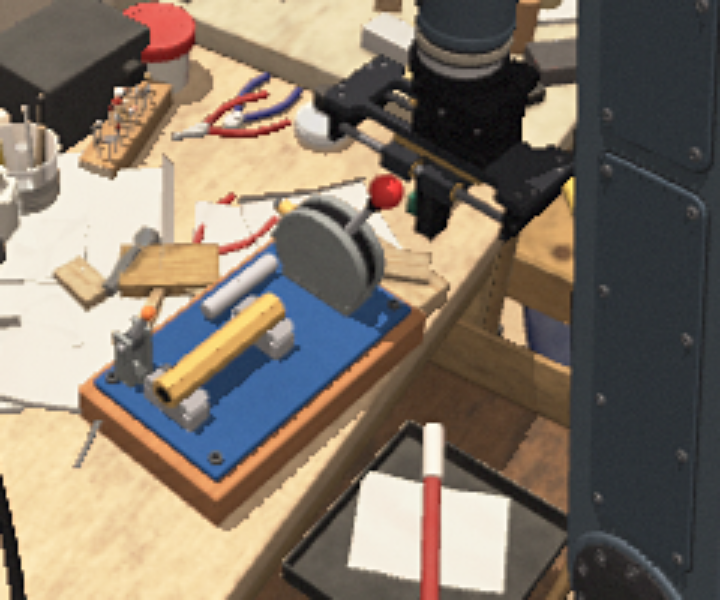

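>>> play_rows(commands=[[[0.006,-0.001,0],[0,0,0]],[[0.012,-0.002,0],[0,0,0]],[[0.018,-0.003,0],[0,0,0]],[[0.023,-0.0038,0],[0,0,0]],[[0.027,-0.0045,0],[0,0,0]],[[0.031,-0.0052,0],[0,0,0]],[[0.035,-0.0058,0],[0,0,0]],[[0.035,-0.0058,0],[0,0,0]]])

```text
time_s: 12.7
position: [0.4243, -0.0716, 0.216]
tcp_rot: [[0.986, 0.0, 0.165], [-0.165, -0.0, 0.986], [0.0, -1.0, 0.0]]
force: [-0.7, -0.3, -0.5]
opening: 0.005
```

```bash
python3 k.py
```

```text
12.7 [ 0.4243 -0.0716  0.216 ] [-0.68 -0.3  -0.54] knob 38 [ 0.4554 -0.078   0.208 ] z 0.2214 theta 0.174
tip px 209.4 213.5 10 [0.534 0.115 0.14 ]
```

>>> play_rows(commands=[[[0.003,-0.0005,0],[0,0,0]],[[0.006,-0.001,0],[0,0,0]],[[0.008,-0.0013,0],[0,0,0]],[[0.008,-0.0013,0],[0,0,0]]])

```text
time_s: 13.25
position: [0.4322, -0.0729, 0.216]
tcp_rot: [[0.986, 0.0, 0.165], [-0.165, -0.0, 0.986], [0.0, -1.0, -0.0]]
force: [-1.0, 1.0, 0.5]
opening: 0.003
```

```bash
python3 k.py
```

```text
13.25 [ 0.4322 -0.0729  0.216 ] [-0.99  1.01  0.46] knob 42 [ 0.4642 -0.0789  0.208 ] z 0.2232 theta 0.25
tip px 202.05 221.5 20 [0.515 0.152 0.041]
```

>>> play_rows(commands=[[[0.002,-0.0003,0],[0,0,0]],[[0.004,-0.0007,0],[0,0,0]],[[0.005,-0.0008,0],[0,0,0]]])

```text
time_s: 13.68
position: [0.4371, -0.0736, 0.2161]
tcp_rot: [[0.986, 0.0, 0.165], [-0.165, -0.0, 0.986], [0.0, -1.0, -0.0]]
force: [-0.3, -0.2, 1.9]
opening: 0.006
```

>>> play_rows(commands=[[[0.0015,-0.0002,0],[0,0,0]],[[0.003,-0.0005,0],[0,0,0]],[[0.004,-0.0007,0],[0,0,0]]])

```text
time_s: 14.05
position: [0.441, -0.0743, 0.216]
tcp_rot: [[0.986, -0.0, 0.165], [-0.165, 0.0, 0.986], [-0.0, -1.0, 0.0]]
force: [-0.6, 0.6, 2.5]
opening: 0.006
```

>>> play_rows(commands=[[[0.0015,-0.0002,0],[0,0,0]],[[0.003,-0.0005,0],[0,0,0]],[[0.004,-0.0007,0],[0,0,0]]])

```text
time_s: 14.42
position: [0.4445, -0.0748, 0.216]
tcp_rot: [[0.986, -0.001, 0.165], [-0.165, 0.0, 0.986], [-0.001, -1.0, 0.0]]
force: [-2.6, 0.5, 3.5]
opening: 0.002
```

>>> play_rows(commands=[[[0.0015,-0.0002,0],[0,0,0]],[[0.003,-0.0005,0],[0,0,0]],[[0.003,-0.0005,0],[0,0,0]]])

```text
time_s: 14.8
position: [0.4481, -0.0755, 0.2161]
tcp_rot: [[0.986, 0.0, 0.165], [-0.165, 0.0, 0.986], [0.0, -1.0, 0.0]]
force: [-3.2, 0.8, 3.1]
opening: 0.001
```

```bash
python3 k.py;  python3 - <<'E'
from m import *
b=capture("scene");save("s6.png",b["frame"][140:240,290:410],6)
E
```

```text
14.8 [ 0.4481 -0.0755  0.2161] [-3.22  0.75  3.13] knob 33 [ 0.4808 -0.0825  0.208 ] z 0.2271 theta 0.392
tip px 203.78571428571428 210.42857142857142 14 [0.542 0.147 0.041]
```

View pics/s6.png

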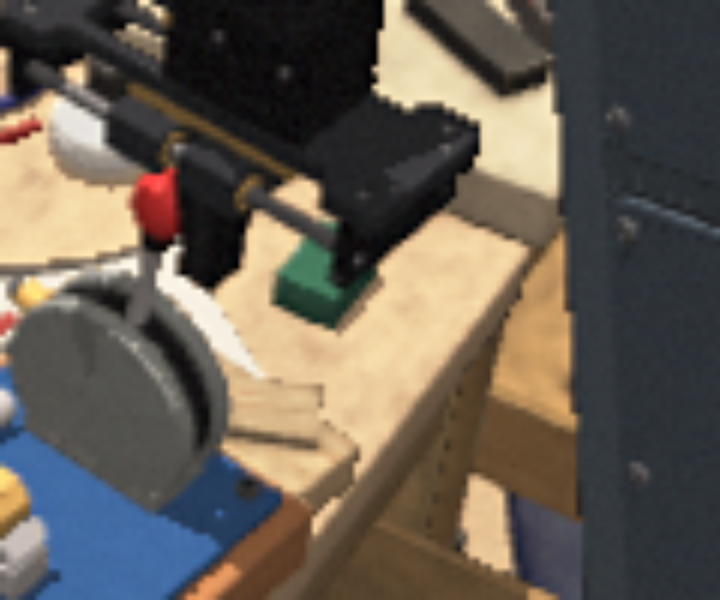

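The knob, at (157,200) in this crop, sits high on the finger near the carriage. I'll raise the tool a little before going on.

>>> play_rows(commands=[[[-0.001,0,0.003],[0,0,0]],[[-0.001,0,0.006],[0,0,0]],[[0,0,0.008],[0,0,0]],[[0,0,0.008],[0,0,0]]])

```text
time_s: 15.4
position: [0.4481, -0.0755, 0.2242]
tcp_rot: [[0.986, 0.0, 0.165], [-0.165, -0.0, 0.986], [0.0, -1.0, -0.0]]
force: [-2.5, -0.3, -0.8]
opening: 0.007
```

>>> play_rows(commands=[[[0.0015,-0.0002,0],[0,0,0]],[[0.003,-0.0005,0],[0,0,0]],[[0.003,-0.0005,0],[0,0,0]]])

```text
time_s: 15.78
position: [0.4512, -0.0761, 0.2242]
tcp_rot: [[0.986, 0.0, 0.165], [-0.165, -0.0, 0.986], [0.0, -1.0, -0.0]]
force: [-3.0, 0.0, 2.6]
opening: 0.01
```

>>> play_rows(commands=[[[0.0015,-0.0002,0],[0,0,0]],[[0.003,-0.0005,0],[0,0,0]],[[0.003,-0.0005,0],[0,0,0]]])

```text
time_s: 16.15
position: [0.4541, -0.0765, 0.2241]
tcp_rot: [[0.986, 0.0, 0.165], [-0.165, 0.0, 0.986], [0.0, -1.0, 0.0]]
force: [-2.5, 1.2, 2.0]
opening: 0.003
```

>>> play_rows(commands=[[[0.0015,-0.0002,0],[0,0,0]],[[0.003,-0.0005,0],[0,0,0]],[[0.003,-0.0005,0],[0,0,0]]])

```text
time_s: 16.52
position: [0.4571, -0.077, 0.224]
tcp_rot: [[0.986, 0.0, 0.165], [-0.165, 0.0, 0.986], [0.0, -1.0, 0.0]]
force: [-3.4, 0.5, 1.4]
opening: 0.004
```

>>> play_rows(commands=[[[0.0015,-0.0002,0],[0,0,0]],[[0.003,-0.0005,0],[0,0,0]],[[0.003,-0.0005,0],[0,0,0]]])

```text
time_s: 16.9
position: [0.4601, -0.0775, 0.224]
tcp_rot: [[0.986, 0.0, 0.165], [-0.165, 0.0, 0.986], [0.0, -1.0, 0.0]]
force: [-3.1, 0.9, 2.2]
opening: 0.009
```

>>> play_rows(commands=[[[0.0015,-0.0002,0],[0,0,0]],[[0.003,-0.0005,0],[0,0,0]],[[0.003,-0.0005,0],[0,0,0]]])

```text
time_s: 17.27
position: [0.4631, -0.078, 0.224]
tcp_rot: [[0.986, 0.0, 0.165], [-0.165, 0.0, 0.986], [0.0, -1.0, 0.0]]
force: [-3.6, 0.2, 2.0]
opening: 0.006
```

>>> play_rows(commands=[[[0.0015,-0.0002,0],[0,0,0]],[[0.003,-0.0005,0],[0,0,0]],[[0.003,-0.0005,0],[0,0,0]]])

```text
time_s: 17.65
position: [0.4661, -0.0785, 0.224]
tcp_rot: [[0.986, 0.0, 0.165], [-0.165, 0.0, 0.986], [0.0, -1.0, 0.0]]
force: [-3.4, 0.5, 1.9]
opening: 0.005
```

>>> play_rows(commands=[[[0.0015,-0.0002,0],[0,0,0]],[[0.003,-0.0005,0],[0,0,0]],[[0.003,-0.0005,0],[0,0,0]]])

```text
time_s: 18.02
position: [0.4691, -0.079, 0.224]
tcp_rot: [[0.986, 0.0, 0.165], [-0.165, 0.0, 0.986], [0.0, -1.0, 0.0]]
force: [-3.4, 0.7, 2.6]
opening: -0.0
```

>>> play_rows(commands=[[[0.0015,-0.0002,0],[0,0,0]],[[0.003,-0.0005,0],[0,0,0]],[[0.003,-0.0005,0],[0,0,0]]])

```text
time_s: 18.4
position: [0.4721, -0.0795, 0.2241]
tcp_rot: [[0.986, 0.0, 0.165], [-0.165, -0.0, 0.986], [0.0, -1.0, 0.0]]
force: [-3.5, 0.3, 2.3]
opening: 0.003
```

>>> play_rows(commands=[[[0.0015,-0.0002,0],[0,0,0]],[[0.003,-0.0005,0],[0,0,0]],[[0.003,-0.0005,0],[0,0,0]]])

```text
time_s: 18.77
position: [0.4751, -0.08, 0.2241]
tcp_rot: [[0.986, 0.0, 0.165], [-0.165, 0.0, 0.986], [0.0, -1.0, 0.0]]
force: [-2.9, -0.5, 3.0]
opening: 0.008
```

>>> play_rows(commands=[[[0.0015,-0.0002,0],[0,0,0]],[[0.003,-0.0005,0],[0,0,0]],[[0.003,-0.0005,0],[0,0,0]]])

```text
time_s: 19.15
position: [0.4781, -0.0805, 0.224]
tcp_rot: [[0.986, 0.0, 0.165], [-0.165, 0.0, 0.986], [0.0, -1.0, 0.0]]
force: [-3.0, 0.5, 2.8]
opening: 0.006
```

```bash
python3 k.py
```

```text
19.15 [ 0.4781 -0.0805  0.224 ] [-3.02  0.55  2.76] knob 1 [ 0.5771 -0.1338  0.208 ] z 0.0215 theta 1.383
tip px 203.0 215.76 25 [0.529 0.15  0.04 ]
```

>>> play_rows(commands=[[[0.0015,-0.0002,0],[0,0,0]],[[0.003,-0.0005,0],[0,0,0]],[[0.003,-0.0005,0],[0,0,0]]])

```text
time_s: 19.58
position: [0.4811, -0.081, 0.224]
tcp_rot: [[0.986, -0.0, 0.165], [-0.165, 0.0, 0.986], [-0.0, -1.0, 0.0]]
force: [-3.5, 0.7, 1.8]
opening: 0.003
```

>>> play_rows(commands=[[[0.0015,-0.0002,0],[0,0,0]],[[0.003,-0.0005,0],[0,0,0]],[[0.003,-0.0005,0],[0,0,0]]])

```text
time_s: 19.95
position: [0.484, -0.0815, 0.2239]
tcp_rot: [[0.986, -0.0, 0.165], [-0.165, 0.0, 0.986], [-0.0, -1.0, 0.0]]
force: [-3.6, 0.1, 2.4]
opening: 0.0
```

>>> play_rows(commands=[[[0.0015,-0.0002,-0.001],[0,0,0]],[[0.003,-0.0005,-0.003],[0,0,0]],[[0.003,-0.0005,-0.003],[0,0,0]]])

```text
time_s: 20.32
position: [0.4867, -0.0819, 0.2209]
tcp_rot: [[0.986, -0.001, 0.165], [-0.165, 0.0, 0.986], [-0.001, -1.0, 0.0]]
force: [-4.7, 0.3, 2.6]
opening: 0.007
```

>>> play_rows(commands=[[[0.001,-0.0002,0],[0,0,0]],[[0.002,-0.0003,0],[0,0,0]],[[0.002,-0.0003,0],[0,0,0]]])

```text
time_s: 20.7
position: [0.4879, -0.082, 0.2208]
tcp_rot: [[0.986, -0.003, 0.165], [-0.165, 0.001, 0.986], [-0.003, -1.0, 0.0]]
force: [-6.1, 0.5, 4.4]
opening: 0.005
```

>>> play_rows(commands=[[[0.001,-0.0002,0],[0,0,0]],[[0.002,-0.0003,0],[0,0,0]],[[0.002,-0.0003,0],[0,0,0]]])

```text
time_s: 21.08
position: [0.4891, -0.0822, 0.2208]
tcp_rot: [[0.986, -0.004, 0.164], [-0.164, 0.001, 0.986], [-0.005, -1.0, 0.0]]
force: [-8.2, 1.4, 4.8]
opening: 0.003
```

>>> play_rows(commands=[[[0.001,-0.0002,0],[0,0,0]],[[0.001,-0.0002,0],[0,0,0]]])

```text
time_s: 21.32
position: [0.4897, -0.0823, 0.2208]
tcp_rot: [[0.986, -0.005, 0.164], [-0.164, 0.001, 0.986], [-0.006, -1.0, 0.0]]
force: [-8.4, 0.4, 6.2]
opening: 0.002
```

>>> play_rows(commands=[[[0.001,-0.0002,0],[0,0,0]],[[0.001,-0.0002,0],[0,0,0]]])

```text
time_s: 21.58
position: [0.4903, -0.0823, 0.2207]
tcp_rot: [[0.986, -0.006, 0.164], [-0.164, 0.001, 0.986], [-0.007, -1.0, 0.0]]
force: [-10.3, 1.7, 6.1]
opening: 0.004
```

>>> play_rows(commands=[[[0.001,-0.0002,0],[0,0,0]],[[0.001,-0.0002,0],[0,0,0]]])

```text
time_s: 21.82
position: [0.4909, -0.0824, 0.2207]
tcp_rot: [[0.986, -0.007, 0.164], [-0.164, 0.002, 0.986], [-0.007, -1.0, 0.0]]
force: [-11.2, 0.7, 7.0]
opening: 0.004
```

>>> play_rows(commands=[[[0.001,-0.0002,0],[0,0,0]],[[0.001,-0.0002,0],[0,0,0]]])

```text
time_s: 22.08
position: [0.4923, -0.0827, 0.2205]
tcp_rot: [[0.986, -0.006, 0.164], [-0.164, 0.001, 0.986], [-0.006, -1.0, 0.0]]
force: [-9.4, 1.1, 4.1]
opening: 0.009
```

>>> play_rows(commands=[[[0,0,0],[0,0,0]],[[0,0,0],[0,0,0]]])

```text
time_s: 22.32
position: [0.4925, -0.0828, 0.2205]
tcp_rot: [[0.986, -0.006, 0.164], [-0.164, 0.001, 0.986], [-0.006, -1.0, 0.0]]
force: [-8.4, 1.4, 4.2]
opening: 0.005
```

>>> play_rows(commands=[[[0.001,-0.0002,0],[0,0,0]],[[0.001,-0.0002,0],[0,0,0]]])

```text
time_s: 22.58
position: [0.4937, -0.083, 0.2204]
tcp_rot: [[0.986, -0.005, 0.164], [-0.164, 0.001, 0.986], [-0.006, -1.0, 0.0]]
force: [-8.3, 0.1, 2.6]
opening: 0.002
```

>>> play_rows(commands=[[[0.001,-0.0002,0],[0,0,0]],[[0.001,-0.0002,0],[0,0,0]]])

```text
time_s: 22.82
position: [0.4948, -0.0832, 0.2203]
tcp_rot: [[0.986, -0.005, 0.164], [-0.164, 0.001, 0.986], [-0.005, -1.0, 0.001]]
force: [-7.4, 0.7, 0.7]
opening: 0.006
```

>>> play_rows(commands=[[[0.001,-0.0002,0],[0,0,0]],[[0.001,-0.0002,0],[0,0,0]]])

```text
time_s: 23.08
position: [0.4959, -0.0834, 0.2201]
tcp_rot: [[0.986, -0.005, 0.164], [-0.164, 0.001, 0.986], [-0.005, -1.0, 0.001]]
force: [-7.3, 0.4, 0.8]
opening: 0.003
```

>>> play_rows(commands=[[[0.001,-0.0002,0],[0,0,0]],[[0.001,-0.0002,0],[0,0,0]]])

```text
time_s: 23.32
position: [0.497, -0.0836, 0.22]
tcp_rot: [[0.986, -0.005, 0.164], [-0.164, 0.002, 0.986], [-0.005, -1.0, 0.001]]
force: [-6.8, 0.4, 0.3]
opening: 0.007
```

```bash
python3 k.py;  python3 - <<'E'
from m import *
b=capture("scene");save("s7.png",b["frame"][140:260,220:380],4.5)
E
```

```text
Traceback (most recent call last):
  File "k.py", line 4, in <module>
    m=mask(b,(0,200,100),(5,255,255),(265,190,325,275));v,u=np.nonzero(m);q=pts(b)[m>0]
  File "m.py", line 11, in mask
    i=1+np.argmax(st[1:,4]);return (l==i).astype(np.uint8)
        ~~~~~~~~~^^^^^^^^^^
ValueError: attempt to get argmax of an empty sequence
```

View pics/s7.png

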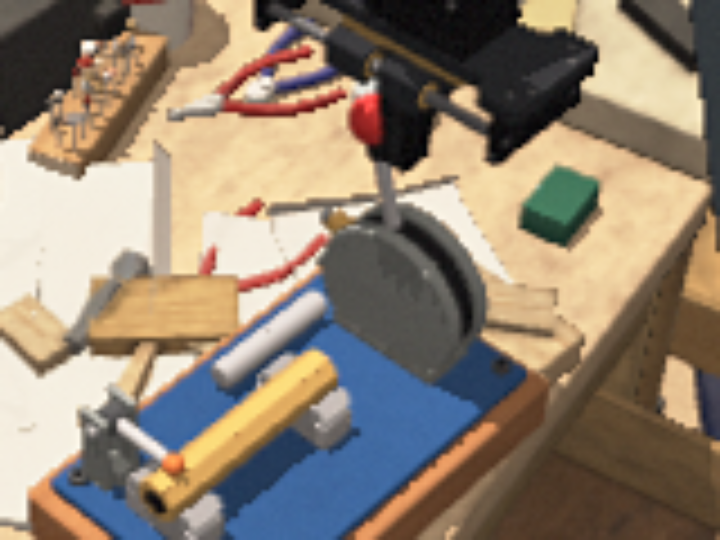

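The tip, at (173,462), is down near the bar's end. The knob, at (367,118), still touches the finger, so the lever hasn't dropped yet.

>>> play_rows(commands=[[[0.001,-0.0002,0],[0,0,0]],[[0.001,-0.0002,0],[0,0,0]]])

```text
time_s: 23.68
position: [0.4979, -0.0838, 0.2198]
tcp_rot: [[0.986, -0.005, 0.165], [-0.165, 0.002, 0.986], [-0.005, -1.0, 0.001]]
force: [-7.1, 0.5, -0.3]
opening: 0.007
```

>>> play_rows(commands=[[[0.001,-0.0002,0],[0,0,0]],[[0.001,-0.0002,0],[0,0,0]]])

```text
time_s: 23.92
position: [0.4989, -0.0839, 0.2197]
tcp_rot: [[0.986, -0.005, 0.164], [-0.164, 0.002, 0.986], [-0.005, -1.0, 0.001]]
force: [-5.5, 1.0, -2.0]
opening: 0.005
```

>>> play_rows(commands=[[[0.001,-0.0002,0],[0,0,0]],[[0.001,-0.0002,0],[0,0,0]]])

```text
time_s: 24.18
position: [0.4999, -0.0841, 0.2196]
tcp_rot: [[0.986, -0.005, 0.165], [-0.165, 0.002, 0.986], [-0.006, -1.0, 0.001]]
force: [-6.0, 1.0, -2.3]
opening: 0.005
```

>>> play_rows(commands=[[[0,0,0],[0,0,0]],[[0,0,0],[0,0,0]]])

```text
time_s: 24.42
position: [0.4999, -0.0841, 0.2196]
tcp_rot: [[0.986, -0.005, 0.165], [-0.165, 0.002, 0.986], [-0.006, -1.0, 0.001]]
force: [-6.1, 0.0, -1.8]
opening: 0.007
```

```bash
cat > kn.py <<'E'
from m import *
hx=np.array([.986,-.165,0]);hy=np.array([.165,.986,0]);C=np.array([.5103,.0613,0])
def knob(a,n):
    h=cv2.cvtColor(a["frame"],cv2.COLOR_RGB2HSV);m=cv2.inRange(h,(0,190,90),(4,255,255))|cv2.inRange(h,(174,190,90),(180,255,255))
    m[:150]=0;m[225:]=0;m[:,:290]=0;m[:,345:]=0
    k,l,st,ce=cv2.connectedComponentsWithStats(m);i=1+np.argmax(st[1:,4])
    cn=max(cv2.findContours((l==i).astype(np.uint8),0,2)[0],key=cv2.contourArea);(u,v),r=cv2.minEnclosingCircle(cn)
    K=a["mtx"];T=a["cam_to_world"];d=T[:3,:3]@np.array([(u-K[0,2])/K[0,0],(v-K[1,2])/K[1,1],1.]);o=T[:3,3]
    p=o+d*((-.145-(o-C)@hy)/(d@hy));x=(p-C)@hx-.0016;z=p[2]
    print(n,st[i],"uv r",round(u,1),round(v,1),round(r,1),"x,z",x.round(4),z.round(4),"rad",np.hypot(x,z-.096).round(4),"theta",(.45+np.arctan2(x,z-.096)).round(3))
for f in("scene1","s4"): knob(dict(np.load(f+".npz")),f)
a=capture("scene");knob(a,"now")
o=mask(a,(5,180,150),(14,255,255),(225,190,300,280));v,u=np.nonzero(o);q=pts(a)[o>0];d=np.median(q,0)-C;print("tip",o.sum(),"hx,hy,z",(d@hx).round(4),(d@hy).round(4),d[2].round(4),read_state()["time_s"])
E
python3 kn.py
```

```text
scene1 [323 179  11  10  65] uv r 328.4 183.8 5.4 x,z -0.0543 0.2056 rad 0.1223 theta -0.01
s4 [324 180  10   9  62] uv r 328.5 184.0 5.4 x,z -0.0548 0.2052 rad 0.1222 theta -0.015
now [297 161   7  11  42] uv r 302.0 165.9 5.1 x,z 0.0331 0.2126 rad 0.1212 theta 0.726
tip 8 hx,hy,z -0.003 0.0575 0.1063 24.475
```

>>> play_rows(commands=[[[0.001,-0.0002,0],[0,0,0]],[[0.001,-0.0002,0],[0,0,0]]])

```text
time_s: 24.72
position: [0.5008, -0.0843, 0.2194]
tcp_rot: [[0.986, -0.006, 0.165], [-0.165, 0.002, 0.986], [-0.006, -1.0, 0.001]]
force: [-5.6, -0.2, -2.8]
opening: 0.004
```

>>> play_rows(commands=[[[0.001,-0.0002,0],[0,0,0]],[[0.001,-0.0002,0],[0,0,0]]])

```text
time_s: 24.98
position: [0.5019, -0.0845, 0.2194]
tcp_rot: [[0.986, -0.005, 0.165], [-0.165, 0.002, 0.986], [-0.006, -1.0, 0.001]]
force: [-4.7, 0.5, -3.8]
opening: 0.006
```

>>> play_rows(commands=[[[0.001,-0.0002,-0.001],[0,0,0]],[[0.001,-0.0002,-0.001],[0,0,0]]])

```text
time_s: 25.22
position: [0.5042, -0.085, 0.2191]
tcp_rot: [[0.986, -0.002, 0.165], [-0.165, 0.001, 0.986], [-0.003, -1.0, 0.001]]
force: [-4.1, 1.1, -3.3]
opening: 0.006
```

>>> play_rows(commands=[[[0.001,-0.0002,-0.001],[0,0,0]],[[0.001,-0.0002,-0.001],[0,0,0]]])

```text
time_s: 25.48
position: [0.5067, -0.0858, 0.2191]
tcp_rot: [[0.986, 0.002, 0.165], [-0.165, -0.0, 0.986], [0.002, -1.0, -0.0]]
force: [-3.1, 0.1, -0.9]
opening: 0.005
```

```bash
python3 kn.py | tail -2; python3 -c "
from rig import *
s=read_state();print(s['position'],s['force'])"
```

```text
now [295 161   7  10  47] uv r 298.5 165.5 5.1 x,z 0.0445 0.2074 rad 0.1199 theta 0.83
tip 8 hx,hy,z -0.0025 0.0564 0.1054 25.525
[ 0.50680927 -0.08588954  0.2192848 ] [-2.92327891  1.29819328 -1.51921149]
```

>>> play_rows(commands=[[[-0.003,0.0005,0],[0,0,0]],[[-0.006,0.001,0],[0,0,0]],[[-0.01,0.0016,0],[0,0,0]],[[-0.012,0.002,0],[0,0,0]],[[-0.012,0.002,0],[0,0,0]],[[-0.012,0.002,0],[0,0,0]]])

```text
time_s: 26.28
position: [0.4941, -0.0837, 0.2191]
tcp_rot: [[0.986, 0.0, 0.165], [-0.165, -0.0, 0.986], [0.0, -1.0, -0.0]]
force: [0.1, -0.3, 0.6]
opening: 0.007
```

```bash
python3 kn.py | tail -2; python3 -c "
from rig import *
s=read_state();print(s['position'],s['force'])"
```

```text
now [296 161  10  10  62] uv r 300.5 165.5 5.1 x,z 0.0379 0.2113 rad 0.1214 theta 0.768
tip 8 hx,hy,z -0.0035 0.0572 0.1058 26.325
[ 0.49414751 -0.08367285  0.21908555] [-0.16054658 -0.90619872 -0.22224753]
```

>>> play_rows(commands=[[[-0.005,0.0008,0],[0,0,0]],[[-0.01,0.0016,0],[0,0,0]],[[-0.015,0.0025,0],[0,0,0]],[[-0.015,0.0025,0],[0,0,0]],[[-0.015,0.0025,0],[0,0,0]]])

```text
time_s: 26.95
position: [0.4791, -0.0812, 0.2191]
tcp_rot: [[0.986, 0.0, 0.165], [-0.165, -0.0, 0.986], [0.0, -1.0, -0.0]]
force: [0.5, 0.3, 0.5]
opening: 0.002
```

```bash
python3 kn.py | tail -2; python3 -c "
from rig import *
s=read_state();print(s['position'],s['force'])"
```

```text
now [296 161  10  10  74] uv r 300.1 165.5 5.0 x,z 0.0393 0.2104 rad 0.121 theta 0.781
tip 8 hx,hy,z -0.0036 0.0573 0.1069 27.0
[ 0.47919457 -0.08119992  0.21914473] [ 0.69120848  0.20047822 -0.67108114]
```

>>> play_rows(commands=[[[-0.01,0.002,0.01],[0,0,0]],[[-0.015,0.003,0.05],[0,0,0]],[[-0.02,0.003,0.1],[0,0,0]],[[-0.03,0.04,0.13],[0,0,0]],[[-0.03,0.09,0.13],[0,0,0]],[[-0.03,0.14,0.13],[0,0,0]],[[-0.03,0.16,0.13],[0,0,0]],[[-0.03,0.16,0.13],[0,0,0]],[[-0.03,0.16,0.13],[0,0,0]]])

```text
time_s: 28.12
position: [0.4487, 0.0783, 0.3493]
tcp_rot: [[0.986, 0.0, 0.165], [-0.165, -0.001, 0.986], [0.0, -1.0, -0.001]]
force: [-0.3, 0.1, 0.7]
opening: -0.001
```

```bash
python3 kn.py | tail -2
python3 - <<'E'
from kn import *
s=read_state();c=capture("wrist");c["cam_to_world"]=wristT(s,c)
print(s["time_s"],s["position"].round(4),s["force"].round(2))
P=pts(c);D=P-C;X=D@hx;Y=D@hy;Z=P[...,2]
h=cv2.cvtColor(c["frame"],cv2.COLOR_RGB2HSV)
k=(abs(X)<.004)&(Y>-.066)&(Y<.045)&(Z>.085)&(Z<.11);print("bar slope",np.polyfit(Y[k],Z[k],1),k.sum())
y=(abs(h[...,0].astype(int)-24)<7)&(h[...,1]>120)&(abs(X)<.02)&(abs(Y)<.09)&(Z>.075)&(Z<.11)
print("bar hx",np.percentile(X[y],[1,50,99]).round(4),"hy",np.percentile(Y[y],[.5,99.5]).round(4))
o=mask(c,(5,180,120),(14,255,255),(200,60,360,260));print("tip ball",o.sum(),[np.percentile(q[o>0],[5,50,95]).round(4).tolist() for q in(X,Y,Z)])
r=(h[...,1]>190)&(h[...,0]<4)&(Z>.18);print("knob hx,hy,zmax",r.sum(),[np.median(q[r]).round(4) for q in(X,Y)],Z[r].max() if r.any() else 0)
b=capture("top")
for n,lo,hi,bx in(("wax",(60,100,30),(90,255,255),(340,215,400,250)),):
    v,u=np.nonzero(mask(b,lo,hi,bx));print(n,ray(b,(u.mean(),v.mean()),.024).round(4))
a=capture("scene")
im=np.hstack([cv2.resize(c["frame"][60:330,150:420],(300,300)),cv2.resize(a["frame"][150:270,220:370],(375,300),interpolation=cv2.INTER_CUBIC)]);save("fin.png",im,1.15)
E
```

```text
scene1 [323 179  11  10  65] uv r 328.4 183.8 5.4 x,z -0.0543 0.2056 rad 0.1223 theta -0.01
s4 [324 180  10   9  62] uv r 328.5 184.0 5.4 x,z -0.0548 0.2052 rad 0.1222 theta -0.015
scene1 [323 179  11  10  65] uv r 328.4 183.8 5.4 x,z -0.0543 0.2056 rad 0.1223 theta -0.01
s4 [324 180  10   9  62] uv r 328.5 184.0 5.4 x,z -0.0548 0.2052 rad 0.1222 theta -0.015Traceback (most recent call last):
  File "kn.py", line 12, in <module>
    a=capture("scene");knob(a,"now")
                       ~~~~^^^^^^^^^
  File "kn.py", line 6, in knob
    k,l,st,ce=cv2.connectedComponentsWithStats(m);i=1+np.argmax(st[1:,4])
                                                      ~~~~~~~~~^^^^^^^^^^
    return _wrapfunc(a, 'argmax', axis=axis, out=out, **kwds)
    return bound(*args, **kwds)
ValueError: attempt to get argmax of an empty sequence
Traceback (most recent call last):
  File "kn.py", line 12, in <module>
    a=capture("scene");knob(a,"now")
                       ~~~~^^^^^^^^^
  File "kn.py", line 6, in knob
    k,l,st,ce=cv2.connectedComponentsWithStats(m);i=1+np.argmax(st[1:,4])
                                                      ~~~~~~~~~^^^^^^^^^^
ValueError: attempt to get argmax of an empty sequence
```

```bash
sed -i '/^for f in/,$d' kn.py
python3 - <<'E'
from kn import *
s=read_state();c=capture("wrist");c["cam_to_world"]=wristT(s,c)
print(s["time_s"],s["position"].round(4),s["force"].round(2))
P=pts(c);D=P-C;X=D@hx;Y=D@hy;Z=P[...,2]
h=cv2.cvtColor(c["frame"],cv2.COLOR_RGB2HSV)
k=(abs(X)<.004)&(Y>-.066)&(Y<.045)&(Z>.085)&(Z<.11);print("bar slope",np.polyfit(Y[k],Z[k],1),k.sum())
y=(abs(h[...,0].astype(int)-24)<7)&(h[...,1]>120)&(abs(X)<.02)&(abs(Y)<.09)&(Z>.075)&(Z<.11)
print("bar hx",np.percentile(X[y],[1,50,99]).round(4),"hy",np.percentile(Y[y],[.5,99.5]).round(4))
o=mask(c,(5,180,120),(14,255,255),(200,60,360,260));print("tip ball",o.sum(),[np.percentile(q[o>0],[5,50,95]).round(4).tolist() for q in(X,Y,Z)])
b=capture("top");Pb=pts(b);hb=cv2.cvtColor(b["frame"],cv2.COLOR_RGB2HSV)
r=(hb[...,1]>190)&(hb[...,0]<5)&(Pb[...,2]>.18)&(Pb[...,2]<.25);q=Pb[r]-C;print("knob top view",r.sum(),(np.median(q@hx),np.median(q@hy),q[:,2].max()) if r.any() else 0)
v,u=np.nonzero(mask(b,(60,100,30),(90,255,255),(340,215,400,250)));print("wax",ray(b,(u.mean(),v.mean()),.024).round(4))
save("fin.png",np.hstack([cv2.resize(c["frame"][60:330,150:420],(300,300)),cv2.resize(b["frame"][120:280,180:410],(431,300),interpolation=cv2.INTER_CUBIC)]),1.08)
E
```

```text
28.225 [0.449  0.078  0.3492] [-0.23  0.12  0.32]
bar slope [2.27688462e-05 9.65767208e-02] 601
bar hx [-0.0124 -0.0018  0.0125] hy [-0.0684  0.0695]
tip ball 50 [[-0.0051, -0.0023, 0.0035], [0.0503, 0.0553, 0.0597], [0.1045, 0.107, 0.1091]]
knob top view 129 (np.float64(0.04310455058854319), np.float64(-0.14386849244129932), np.float64(0.2243980314737095))
wax [ 0.4769 -0.2853  0.024 ]
```

View pics/fin.png

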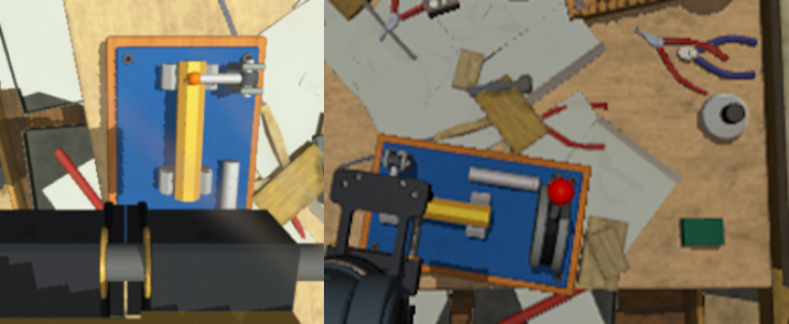

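The tip rests on the bar, its ball top at about 0.109 m (bar top plus 13 mm). The lever holds by itself at about 0.80 rad. The bar is level and centred, and the wax, cutters and lamp look untouched.

```bash
python3 -c "
from rig import *
print(hand_in())"
```

```text
the job is handed in; nothing more can be done
None
```

The job is handed in. The brass bar lies in both V rests and was let go. The lever is past its detent in the float notch, holding by itself, and the hold-down finger rests on the bar. It took about 28 s of the 70 s.

Last checks:
- **Bar:** it is level (slope about 0) and its top is at 96.6 mm against the expected 96 mm. Its ends are at −68 and +70 mm along the holder, so it sits within about 1 mm of centre.
- **Lever:** the push peaked at about 11 N sideways (about 13 N at the knob), a little above the 7–10 N given but well under the roughly 21 N that counts as forced. The force then fell and the lever dropped. After I backed off, the last check put it at about 0.80 rad.
- **Hold-down finger:** the top of its ball is at about 109 mm, which is the bar's top plus the 13 mm ball, so it is touching the bar.
- **Other objects:** the wax block measured within 1 mm of where it was. The cutters and the lamp were only checked by eye in the last picture and look unmoved.

Three readings disagreed:
- **Lever angle:** the two cameras differed by about 0.02 rad (0.78 against 0.80).
- **Last push:** my last reading while still pushing was 0.83 rad. That is close to where I estimate the stop, but the force was only about 3 N, so I do not believe it was forced.
- **Bar tilt:** one early check gave a slope of 0.036, because its mask took in the bar's side faces. Three narrower checks along the top put it near level: two from the wrist camera gave about 0, and one from the top camera gave −0.008.

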